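Set up a dry-block heater: tube block and snug filler block

ROBOT

A 6-joint arm with a two-finger parallel gripper is mounted at the origin on the work surface. World frame = base frame: x ahead of the robot, y to its left, z up, the work surface at z = 0. Lengths are in m, angles in rad, forces in N, time in s.
With the tool pointing down it reaches from about 0.35 to 0.975 m from the base axis. Payload 4.9 kg.
Tool frame: the origin (TCP) lies on the mounting face of the last link; the fingertips stand 173 mm ahead of it and the grasp point (between the pads) lies 155 mm ahead of it (tcp_to_grasp is the distance from the TCP to the grasp point, in m); z points along the fingers, y is the line along which they close (so a half turn about z gives the same grasp; the last joint's range is limited). The gripper opens to 85 mm and grips with 20 to 120 N. Pads are 22 mm wide; open, the fingers measure 114 mm over their backs; the gripper's body (76 mm by 85 mm) begins 54 mm behind the grasp point. The pads swing forward as they close: fully open they stand 13 mm farther back than shut.
Start: joints at [1.171, 0.053, 1.613, -0, 1.476, -0.119], TCP at [0.173, 0.601, 0.405] pointing down, gripper open.
Joint ranges: [-3.01, 3.01], [-1.01, 2.22], [0.06, 2.58], [-1.02, 4.17], [0.09, 2.62], [-3.14, 3.14]. Speed limits (rad/s): [2.57, 2.57, 3.14, 3.14, 3.14, 3.14].

INTERFACE

Orientations are given as a rotation vector (axis times angle).
In Python, from station import get_obs, get_image, calibration, finish_job, tcp_to_grasp gives the robot as it stands. The module is installed in compiled form; this text tells all that it offers.
- The arm moves only by the tool arm_command, never from a script. Its argument "plan" is a list that holds one entry, the list of rows, each a list of 6 numbers: the shift along the tool's x, y, z in cm, then the turn, a rotation vector about the tool's x, y, z in rad. A call has 1 to 12 rows; each row is the pose to reach, as a shift and turn from the pose commanded when the call began, along the tool's axes at that moment; what a row does not reach only later rows make up. A row lasts 1/12 s, in which the tool goes at most 41.7 mm and 7.16 degrees, less where a joint would pass 70% of its speed; a pose out of reach is approached as far as the arm can. A call with a gripper value outside its range is refused whole. "gripper" is the closure, from -1 (fully open) to 1 (shut), set as the call begins (left out, the last holds). The fingers move at their own pace and stop on an object; "force" is the grip in N (left out, the last holds). Time passes only in rows, so rows that repeat a pose let the fingers close. It gives the time, the measured TCP pose, the force, the opening and the grip force at its end, in the units of the state.
- get_obs(): the state, without advancing time (a new reading comes with each control period).
- get_image(name): name is "side" or "top"; returns (picture, depth): 384x512x3 uint8, blue, green, red; 384x512 float32, m along the optical axis (not along the pixel's ray), 0 where there is no reading.
- calibration(name): a dict with "fx", "fy", "cx", "cy" (pixels), "dist" ([k1, k2, p1, p2, k3] as OpenCV has them; the pictures are not rectified), "pose" (4x4, takes a point from camera to world coordinates). Camera axes: x right, y up, looking along -z (the intrinsics and any distortion apply to the point x, -y, -z); pixel columns grow to the right and rows downward; lengths in m; the calibration is good to about 2 mm. A picture is of the moment at which its call begins. calibration takes no time and is no camera call.
- finish_job(): hands the job in; it is judged then, once.
The state is a dict: "t": time; "q": joint angles; "dq": joint speeds; "effort": joint torques, N m; "tool_pos": TCP position; "tool_rot": TCP orientation; "contact_force": force on the tool from outside, world axes, zero at the start; "wrist_torque": the same for the moment, N m; "opening": finger opening in m; "grip_force": force on a finger pad.
Only numpy, scipy, OpenCV 4.12 (cv2) and the standard library are available. Lean on these libraries where they do the work, as an engineer would, in place of code of your own. Each camera call takes 0.05 s, during which the arm holds its last target. There are 200 camera calls.

TASK

Put the tube block that stands on the bench mat into the well of the dry-block heater, down on its floor and close against one side wall, so that the free space is all on the other side. Then try the filler blocks in the gap that is left until you find the thickest one that goes down fully home, and leave it in there so that the tube block sits snugly. Leave the two other fillers standing upright on the bench, and do not disturb the two spare tube blocks, the tip box, the vortex mixer or the pipette.

Things in the scene. Friction and masses are not known exactly. Their poses are not given: they have to be found in the camera images.
- well (a point): centre of the floor of the open-topped well, 78 mm (x) by 69.5 (y), in the fixed white heater (90 mm high; the well is 44 deep, its floor 46 above the bench). z up. Blocks stand in it with their x along the well's x, either way round. Beside a tube block the gap in y takes one filler with 1.5 mm play; the next thicker stops on the rims, the next thinner has over 5 mm play.
- mat: blue-grey bench mat, 180 mm (x) by 150 mm (y), 1 mm thick, lying on the bench (things on it stand at bench height). Origin at its centre.
- tube_block_a: aluminium tube block, 74 mm long (x), 50 high, 44, 48 or 52 wide (y; unmarked, each width once), foot edges rounded 3 mm, tube holes on top. A stem 8 mm thick on top carries a black grip, 14 mm (x) by 16 (y), 64 to 90 mm above the underside. 0.25-0.55 kg. Origin: centre of underside, z up. One of the three stands on the mat, two are spares farther off; which varies.
- tube_block_b: aluminium tube block, 74 mm long (x), 50 high, 44, 48 or 52 wide (y; unmarked, each width once), foot edges rounded 3 mm, tube holes on top. A stem 8 mm thick on top carries a black grip, 14 mm (x) by 16 (y), 64 to 90 mm above the underside. 0.25-0.55 kg. Origin: centre of underside, z up. One of the three stands on the mat, two are spares farther off; which varies.
- tube_block_c: aluminium tube block, 74 mm long (x), 50 high, 44, 48 or 52 wide (y; unmarked, each width once), foot edges rounded 3 mm, tube holes on top. A stem 8 mm thick on top carries a black grip, 14 mm (x) by 16 (y), 64 to 90 mm above the underside. 0.25-0.55 kg. Origin: centre of underside, z up. One of the three stands on the mat, two are spares farther off; which varies.
- filler_16: solid aluminium filler block, 16 mm thick (y), 72 long (x), 50 high, foot edges rounded 3 mm; same stem and black grip as the tube blocks: 14 mm (x) by 16 (y), 64 to 90 mm above the underside. 0.1-0.35 kg. Origin: centre of underside, z up. Stands upright on the bench at first.
- filler_20: solid aluminium filler block, 20 mm thick (y), 72 long (x), 50 high, foot edges rounded 3 mm; same stem and black grip as the tube blocks: 14 mm (x) by 16 (y), 64 to 90 mm above the underside. 0.1-0.35 kg. Origin: centre of underside, z up. Stands upright on the bench at first.
- filler_24: solid aluminium filler block, 24 mm thick (y), 72 long (x), 50 high, foot edges rounded 3 mm; same stem and black grip as the tube blocks: 14 mm (x) by 16 (y), 64 to 90 mm above the underside. 0.1-0.35 kg. Origin: centre of underside, z up. Stands upright on the bench at first.
- tip_box: bystander: grey pipette-tip box with a clear lid, 84 x 122 mm, 62 mm high. Origin under its centre.
- vortex_mixer: bystander: round white vortex mixer, 104 mm across, 76 mm high, with a black rubber cup on top. Origin under its centre.
- pipette: bystander: a white pipette lying on the bench, about 230 mm long (along its x), 28 mm thick. Origin under the handle.

How it is judged:
By the outcome, as a careful person would: the job done as asked, in the order asked, and still so for the second after the job is handed in, with the robot touching nothing.
It also fails if it takes over 72 s, if anything falls off the work surface, if the arm or the gripper's body presses on something with over 40 N, if the wrist force passes 120 N, or if a joint passes its speed limit or range.

## Working session

There is one attempt and no reset: what is moved stays moved. The work goes in short steps, Python scripts to look and compute and a tool call to move; the robot and the scene stay as the last step left them, time stands still between calls to the robot, and variables do not carry over. Pictures are saved under pics/ and viewed, at most 10 in all, crops included, and the job is handed in when it is done.

Besides the shell and the picture viewer there is one more tool, called as a command line: name --argument value ..., lists and objects as JSON in quotes. arm_command: Moves the arm, as the interface text tells. Its arguments: {"type":"object","properties":{"plan":{"type":"array"},"gripper":{"type":"number"},"force":{"type":"number"}},"required":["plan"]}

```bash
mkdir -p pics
cat > h.py <<'E'
import numpy as np, cv2
from station import *
def cloud(n, depth):
    c=calibration(n); K=np.array([[c['fx'],0,c['cx']],[0,c['fy'],c['cy']],[0,0,1.]])
    v,u=np.mgrid[0:384,0:512]
    p=cv2.undistortPoints(np.stack([u,v],-1).reshape(-1,1,2).astype(float),K,np.array(c['dist'])).reshape(384,512,2)
    P=np.stack([p[...,0]*depth,-p[...,1]*depth,-depth],-1)
    T=np.array(c['pose']); return P@T[:3,:3].T+T[:3,3]
E
python3 - <<'E'
from h import *
for n in('side','top'):
    im,d=get_image(n); cv2.imwrite(f'pics/{n}0.png',im); np.savez(f'{n}0.npz',im=im,d=d)
    print(n,np.round(np.array(calibration(n)['pose']),3).tolist(),(d>0).mean())
o=get_obs(); print(o['tool_pos'],o['tool_rot'],o['t'],tcp_to_grasp,o['contact_force'])
E
```

```text
side [[0.831, 0.359, -0.425, 0.056], [-0.556, 0.556, -0.617, -0.82], [0.015, 0.75, 0.662, 0.886], [0.0, 0.0, 0.0, 1.0]] 0.9961598714192709
top [[0.017, 0.996, -0.083, 0.44], [-1.0, 0.016, -0.007, -0.026], [-0.005, 0.083, 0.997, 1.522], [0.0, 0.0, 0.0, 1.0]] 0.996002197265625
[0.1730975  0.60029822 0.40358691] [-4.39532905e-01 -3.11018639e+00  2.75737516e-03] 0.1 0.1547 [ 0.09977688 -0.63871654 -0.16918051]
```

View pics/top0.png

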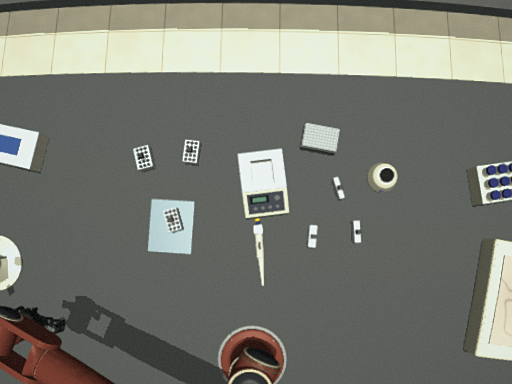

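View pics/side0.png

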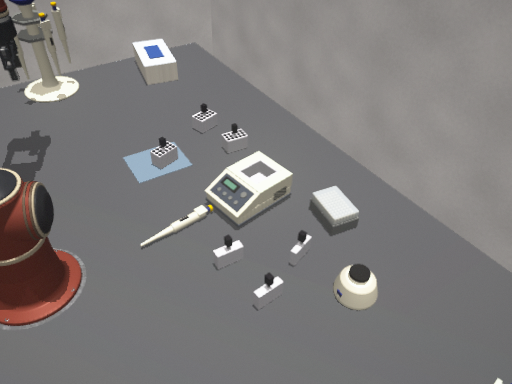

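The top view shows the mat (172,227) with a tube block on it, spares at (144,157) and (191,151), the heater well at (262,172), and fillers at (338,188), (313,236) and (356,231). The side view agrees. Next I'll measure them.

Run:
```python
from h import *
from scipy import ndimage as nd
for n,T in(('top',0),('side',0)):
    f=np.load(n+'0.npz'); P=cloud(n,f['d']); im=f['im']
    print(n,'fx',calibration(n)['fx'])
    reg=(P[...,0]>.3)&(P[...,0]<.95)&(abs(P[...,1])<.6)
    g=reg&(P[...,2]<.02); print('bench z',np.median(P[...,2][g]))
    m=reg&(P[...,2]>.03)
    L,k=nd.label(m)
    for i in range(1,k+1):
        s=L==i
        if s.sum()<20: continue
        Q=P[s]; t=Q[(abs(Q[:,2]-.05)<.006)]; top=Q[Q[:,2]>.08]
        v,u=np.where(s)
        r=cv2.minAreaRect((t[:,:2]*1000).astype(np.float32)) if len(t)>5 else None
        print((int(u.mean()),int(v.mean())),s.sum(),'zmax',Q[:,2].max().round(3),'rect',None if r is None else np.round(np.r_[r[0],r[1],r[2]],1),len(t),'area/px', 'grip',len(top),top.mean(0).round(4) if len(top) else '')
```

```text
top fx 445.45905945458503
bench z 3.4350901026103386e-05
(319, 137) 921 zmax 1.522 rect [ 752.3 -216.8  120.3   77.7   79.5] 59 area/px grip 2 [ 0.4398 -0.0257  1.522 ]
(190, 151) 345 zmax 1.522 rect [701.5 218.3  49.6  74.8  84. ] 275 area/px grip 29 [0.6825 0.2004 0.188 ]
(143, 157) 382 zmax 0.094 rect [679.5 381.2  76.8  55.9  15.6] 295 area/px grip 26 [0.6791 0.381  0.0888]
(263, 183) 2854 zmax 1.522 rect [579.6 -30.7 180.8 140.8   8.1] 473 area/px grip 1517 [ 0.6182 -0.0252  0.1077]
(383, 176) 604 zmax 1.522 rect [ 628.6 -436.9   87.8   83.7   14.5] 179 area/px grip 7 [ 0.5717 -0.3091  0.4929]
(338, 187) 139 zmax 0.095 rect [ 585.2 -278.1   71.7   16.7   18.3] 86 area/px grip 25 [ 0.5855 -0.2781  0.0889]
(172, 219) 312 zmax 1.522 rect [471.4 273.5  74.   46.   17.4] 251 area/px grip 26 [0.4702 0.2614 0.1454]
(356, 230) 173 zmax 0.095 rect [ 441.9 -341.7   72.9   20.8    3.5] 116 area/px grip 29 [ 0.4416 -0.3417  0.0891]
(311, 236) 146 zmax 1.522 rect [ 423.4 -192.9   21.5   68.3   84.8] 109 area/px grip 18 [ 0.4272 -0.1739  0.2504]
side fx 440.3521880429018
bench z -0.0009599699
[... 258 characters left out ...]
 271.1  77.9  48.   16.3] 205 area/px grip 30 [0.4687 0.2698 0.0866]
(248, 184) 3539 zmax 0.094 rect [591.6 -29.7 206.  146.7   8.3] 523 area/px grip 1439 [ 0.6203 -0.0295  0.0876]
(334, 206) 1264 zmax 0.066 rect [ 725.4 -231.4   64.7  140.4   24.7] 163 area/px grip 0 
(300, 243) 315 zmax 0.093 rect [ 587.7 -281.7   76.3   18.9   15.6] 145 area/px grip 54 [ 0.5845 -0.2819  0.0873]
(227, 248) 431 zmax 0.093 rect [ 423.2 -193.8   26.6   72.4   86.6] 237 area/px grip 48 [ 0.4223 -0.1949  0.0872]
(357, 282) 1119 zmax 0.078 rect [ 623.7 -442.3   78.    84.8   39.1] 365 area/px grip 0 
(267, 286) 460 zmax 0.092 rect [ 440.7 -342.8   73.6   23.5    4.9] 241 area/px grip 64 [ 0.4392 -0.3425  0.0874]
```

Run:
```python
from h import *
a=np.load('top0.npz')['im']; b=np.load('side0.npz')['im']
z=lambda i,u,v,w,h,s: cv2.resize(i[v:v+h,u:u+w],None,fx=s,fy=s,interpolation=cv2.INTER_CUBIC)
A=z(a,235,145,60,75,5); B=z(a,300,170,75,75,5); C=z(b,200,150,100,75,4); D=z(b,205,225,100,75,4)
o=np.zeros((600,800,3),np.uint8)
o[:300,:240]=A[:300,:240]; 
A=cv2.resize(A,(240,300)); o[:300,:240]=A; o[:300,250:550]=B[:300,:300]; o[300:,:400]=C; o[300:,400:]=D
E1=z(a,150,200,45,40,5); o[:200,560:785]=E1
cv2.imwrite('pics/crop1.png',o)
```

```text
(no output)
```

View pics/crop1.png

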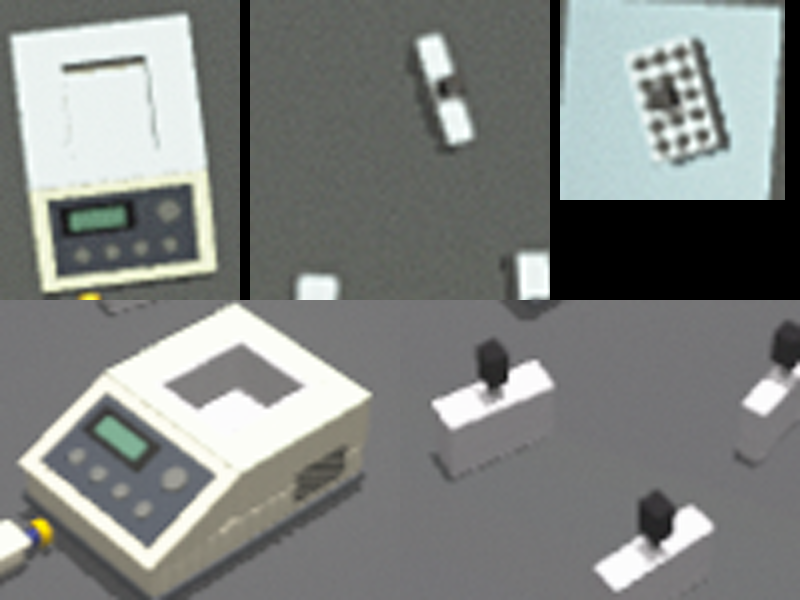

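Crop: the well's near rim edge is about level, the deck is white with the panel toward the robot, and the filler at lower right looks similar in width to the one at lower left. I'll measure widths sub-pixel, along with the well edges.

```bash
cat >> h.py <<'E'
def rays(n,z):
    c=calibration(n); D=cloud(n,np.ones((384,512))); T=np.array(c['pose'])[:3,3]
    d=D-T; return T+d*((z-T[2])/d[...,2])[...,None]
E
python3 - <<'E'
from h import *
from scipy import ndimage as nd
def prof(im,n,z,c,yaw,L,W):
    # rectified patch along yaw, step .5mm
    R=rays(n,z); from scipy.interpolate import griddata
    m=np.hypot(R[...,0]-c[0],R[...,1]-c[1])<.08
    s=np.arange(-L,L,.001); t=np.arange(-W,W,.0005)
    S,Tt=np.meshgrid(s,t,indexing='ij')
    X=c[0]+S*np.cos(yaw)-Tt*np.sin(yaw); Y=c[1]+S*np.sin(yaw)+Tt*np.cos(yaw)
    g=griddata(R[m][:,:2],im[m].astype(float),(X,Y),method='linear')
    return s,t,g
def width(row,t):
    hi=np.nanpercentile(row,90); lo=np.nanpercentile(row,5)
    return np.clip((row-lo)/(hi-lo),0,1).sum()*(t[1]-t[0])
for n in('top','side'):
    im=cv2.cvtColor(np.load(n+'0.npz')['im'],cv2.COLOR_BGR2GRAY)
    for c,y in(((.585,-.279),17.5),((.4415,-.342),3.5),((.4235,-.194),-4.)):
        s,t,g=prof(im,n,.05,c,np.radians(y),.05,.03)
        k=((abs(s)>.014)&(abs(s)<.03))
        rows=g[k]; 
        # FWHM per row at half between bg and face
        w=[];cc=[]
        for r in rows:
            h=(r.max()+np.percentile(r,10))/2 if n=='top' else 185
            i=np.where(r>h)[0]; 
            if len(i): w.append((i[-1]-i[0])*.5); cc.append(t[i].mean()*1000)
        print(n,c,'w',np.median(w),'off',np.median(cc),'slope',np.polyfit(s[k],cc,1)[0] if len(cc)==k.sum() else '', 'max',rows.max())
    f=np.load(n+'0.npz');P=cloud(n,f['d']);R=rays(n,.09)
    reg=(abs(R[...,0]-.65)<.06)&(abs(R[...,1]+.03)<.06)
    hole=reg&(P[...,2]<.083)&(P[...,2]>.03)
    Lb,k=nd.label(hole); hole=Lb==(1+np.argmax(nd.sum(hole,Lb,range(1,k+1))))
    q=R[hole][:,:2]*1000; print(n,'hole',hole.sum(),np.round(cv2.minAreaRect(q.astype(np.float32)),1) if 0 else cv2.minAreaRect(q.astype(np.float32)),'mean',q.mean(0),'deckz',np.median(P[...,2][reg&~hole]),'floor',np.median(P[...,2][hole]))
    fl=reg&(abs(P[...,2]-.046)<.004); print(' floor pts',fl.sum(),cv2.minAreaRect((P[fl][:,:2]*1000).astype(np.float32)))
    dk=(abs(P[...,2]-.09)<.005)&(abs(P[...,0]-.62)<.15)&(abs(P[...,1]+.03)<.13)
    Q=(P[dk][:,:2]*1000).astype(np.float32); print(' deck',cv2.minAreaRect(Q))
E
```

```text
top (0.585, -0.279) w 17.5 off -1.2499999999999734 slope 17.093951014349326 max 249.5032265979437
top (0.4415, -0.342) w 21.0 off 0.3750000000000281 slope 9.501793666501731 max 252.94632866237296
top (0.4235, -0.194) w 25.0 off 1.0000000000000286 slope -6.185056902523505 max 249.90626669035439
top hole 495 ((630.2257080078125, -24.03899383544922), (81.0628662109375, 69.2196273803711), 8.123196601867676) mean [629.36000983 -24.47758268] deckz 0.08897811439830561 floor 0.046456924660917664
 floor pts 339 ((632.1974487304688, -23.84393310546875), (73.56029510498047, 69.38211059570312), 7.814460277557373)
 deck ((621.6624755859375, -25.248641967773438), (151.64578247070312, 144.00198364257812), 8.122017860412598)
side (0.585, -0.279) w 14.25 off -4.124999999999976 slope -78.3646709549728 max 252.00000000000003
side (0.4415, -0.342) w 20.5 off -0.874999999999973 slope -24.485094012864913 max 252.00000000000006
side (0.4235, -0.194) w 25.0 off -0.7499999999999729 slope -16.01156605640772 max 252.00000000000006
side hole 355 ((628.582275390625, -26.158042907714844), (74.78023529052734, 63.86088180541992), 7.773808002471924) mean [627.1026591  -27.00242361] deckz 0.08870672929146656 floor 0.059282566032136774
 floor pts 121 ((645.4725952148438, -0.8200836181640625), (44.89048767089844, 36.09975051879883), 7.241567134857178)
 deck ((624.0007934570312, -24.27227020263672), (150.6509552001953, 147.6354522705078), 7.476617813110352)
```

The mat block is the narrowest (44 mm), so the gap should be 25.5 mm. Filler 24 is at (.423,-.193), filler 20 at (.441,-.342) and filler 16 at (.585,-.280). The well is at (.630,-.024), yaw 7.9°. Both views give consistent sizes and heights.

```bash
cat >> h.py <<'E'
from scipy.spatial.transform import Rotation as Ro
def go(x,y,z,head):
    o=get_obs(); R=Ro.from_rotvec(o['tool_rot']); h=np.radians(head)
    ty=np.array([np.cos(h),np.sin(h),0]); tz=np.array([0,0,-1.]); tx=np.cross(ty,tz)
    G=Ro.from_matrix(np.stack([tx,ty,tz],1))
    d=R.inv().apply(np.array([x,y,z])-o['tool_pos'])*100
    print('t',round(o['t'],2),'shift',d.round(2),'turn',(R.inv()*G).as_rotvec().round(3),'F',np.round(o['contact_force'],1),'M',np.round(o['wrist_torque'],2))
E
python3 -c "
from h import *
go(.471,.2735,.29,17)"
```

```text
t 0.1 shift [-37.68 -23.12  11.39] turn [-0.002  0.001  0.993] F [ 0.1 -0.6 -0.2] M [-0.01 -0.01  0.01]
```

arm_command --plan '[[[-37.7,-23.1,11.4,0,0,0.993],[-37.7,-23.1,11.4,0,0,0.993],[-37.7,-23.1,11.4,0,0,0.993],[-37.7,-23.1,11.4,0,0,0.993],[-37.7,-23.1,11.4,0,0,0.993],[-37.7,-23.1,11.4,0,0,0.993],[-37.7,-23.1,11.4,0,0,0.993],[-37.7,-23.1,11.4,0,0,0.993],[-37.7,-23.1,11.4,0,0,0.993],[-37.7,-23.1,11.4,0,0,0.993],[-37.7,-23.1,11.4,0,0,0.993],[-37.7,-23.1,11.4,0,0,0.993]]]' --gripper 0 --force 100

```text
t: 1.1
tool_pos: [0.474, 0.2695, 0.2882]
tool_rot: [1.876, 2.519, -0.006]
contact_force: [-1.2, -0.7, 0.3]
opening: 0.0426
grip_force: 0.0
```

```bash
python3 -c "
from h import *
go(.471,.2735,.235,17)"
```

```text
t 1.1 shift [ 0.49 -0.15  5.32] turn [-0.003  0.003 -0.006] F [-1.2 -0.7  0.3] M [0.06 0.05 0.02]
```

arm_command --plan '[[[0,0,1.5,0,0,0],[0,0,3,0,0,0],[0,0,4.5,0,0,0],[0,0,5.5,0,0,0],[0,0,5.5,0,0,0],[0,0,5.5,0,0,0]]]'

```text
t: 1.6
tool_pos: [0.471, 0.2741, 0.2351]
tool_rot: [-1.867, -2.525, 0.002]
contact_force: [0.3, 0.4, 1.1]
opening: 0.0426
grip_force: 0.0
```

```bash
python3 -c "
from h import *
go(.471,.2735,.235,17)
im,d=get_image('side');cv2.imwrite('pics/s1.png',cv2.resize(im[80:220,80:280],None,fx=3,fy=3))"
```

```text
t 1.6 shift [-0.06 -0.02  0.01] turn [-0.002  0.     0.001] F [0.3 0.4 1.1] M [-0.04 -0.01  0.04]
```

View pics/s1.png

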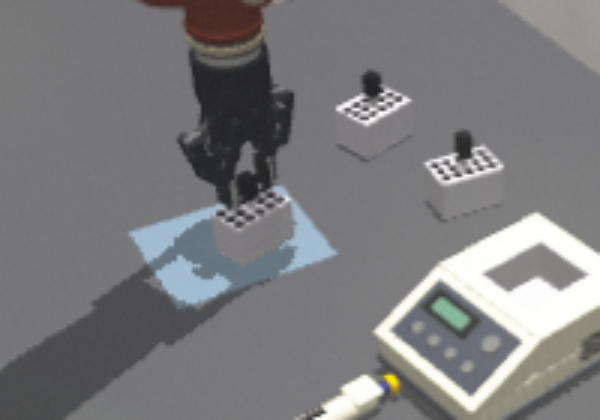

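The fingers straddle the grip (at about (247,185) in the crop). I'll close and lift.

arm_command --plan '[[[0,0,0,0,0,0],[0,0,0,0,0,0],[0,0,0,0,0,0],[0,0,0,0,0,0],[0,0,0,0,0,0],[0,0,0,0,0,0],[0,0,-1,0,0,0],[0,0,-3,0,0,0],[0,0,-6,0,0,0],[0,0,-9,0,0,0],[0,0,-12,0,0,0],[0,0,-13,0,0,0]]]' --gripper 1 --force 100

```text
t: 2.65
tool_pos: [0.4722, 0.2744, 0.3706]
tool_rot: [1.866, 2.522, 0.01]
contact_force: [1.9, -0.1, -2.7]
opening: 0.0118
grip_force: 98.2
```

```bash
python3 -c "
from h import *
go(.630,-.018,.365,7.9)"
```

```text
t 2.65 shift [-32.57   6.53   0.59] turn [ 0.007 -0.001  0.159] F [ 1.9 -0.1 -2.7] M [ 0.05 -0.1  -0.  ]
```

arm_command --plan '[[[-2,0.4,0.1,0,0,0.02],[-5,1,0.1,0,0,0.04],[-9,1.8,0.1,0,0,0.06],[-13,2.6,0.1,0,0,0.08],[-17,3.4,0.1,0,0,0.1],[-21,4.2,0.1,0,0,0.12],[-25,5,0.1,0,0,0.14],[-28,5.6,0.1,0,0,0.159],[-30.5,6.2,0.1,0,0,0.159],[-32.3,6.6,0.1,0,0,0.159],[-32.3,6.6,0.1,0,0,0.159],[-32.3,6.6,0.1,0,0,0.159]]]'

```text
t: 3.65
tool_pos: [0.629, -0.016, 0.3632]
tool_rot: [-2.063, -2.366, 0.001]
contact_force: [0.2, 0.4, -3.9]
opening: 0.0121
grip_force: 98.1
```

Run:
```python
from h import *
for n in('side','top'):
    im,d=get_image(n); np.savez(n+'2.npz',im=im,d=d)
a=np.load('side2.npz')['im'];b=np.load('top2.npz')['im']
o=np.zeros((560,800,3),np.uint8)
z=cv2.resize(a[90:230,190:310],None,fx=4,fy=4,interpolation=2); o[:560,:480]=z
z=cv2.resize(b[140:220,230:310],None,fx=4,fy=4,interpolation=2); o[:320,480:800]=z
cv2.imwrite('pics/s2.png',o)
go(.6288,-.0151,.365,7.9)
```

```text
t 3.75 shift [-0.04  0.01 -0.14] turn [-0.002 -0.001  0.001] F [-0.2  0.4 -4. ] M [-0.03 -0.05  0.03]
```

View pics/s2.png

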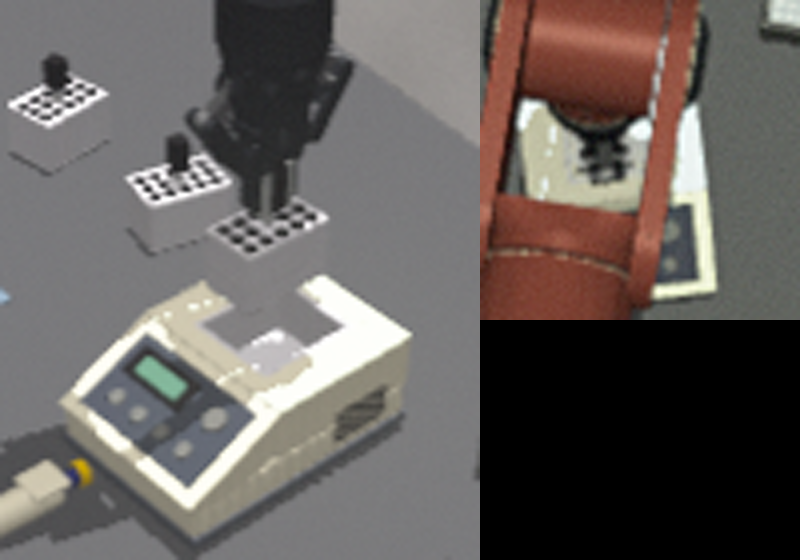

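The block hangs level above the well, on its left part. I'll lower it in stages.

arm_command --plan '[[[0,0,1,0,0,0],[0,0,2,0,0,0],[0,0,3,0,0,0],[0,0,3.4,0,0,0],[0,0,3.8,0,0,0],[0,0,4.2,0,0,0],[0,0,4.6,0,0,0],[0,0,5,0,0,0],[0,0,5,0,0,0]]]'

```text
t: 4.5
tool_pos: [0.629, -0.0155, 0.3138]
tool_rot: [-2.063, -2.369, -0.0]
contact_force: [1.0, -0.4, -4.9]
opening: 0.0119
grip_force: 98.1
```

```bash
python3 -c "
from h import *
go(.6288,-.0151,.285,7.9)"
```

```text
t 4.5 shift [ 0.04 -0.02  2.88] turn [ 0. -0.  0.] F [ 1.  -0.4 -4.9] M [ 0.12 -0.28 -0.01]
```

arm_command --plan '[[[0,0,0.5,0,0,0],[0,0,1,0,0,0],[0,0,1.5,0,0,0],[0,0,2,0,0,0],[0,0,2.5,0,0,0],[0,0,2.8,0,0,0],[0,0,3.0,0,0,0],[0,0,3.15,0,0,0],[0,0,3.25,0,0,0],[0,0,3.3,0,0,0],[0,0,3.3,0,0,0]]]'

```text
t: 5.42
tool_pos: [0.6291, -0.0155, 0.2828]
tool_rot: [2.063, 2.369, -0.0]
contact_force: [-2.7, 0.0, 3.2]
opening: 0.0121
grip_force: 99.0
```

```bash
python3 -c "
from h import *
go(.6288,-.0151,.281,7.9)"
```

```text
t 5.42 shift [ 0.04 -0.03  0.18] turn [0. 0. 0.] F [-2.7  0.   3.2] M [ 0.11  0.51 -0.04]
```

It's on the floor (force reversed at the expected height). Now I'll slide it to the +y wall.

arm_command --plan '[[[0.1,0,-0.1,0,0,0],[0.2,0,-0.1,0,0,0],[0.3,0,-0.1,0,0,0],[0.35,0,-0.1,0,0,0],[0.4,0,-0.1,0,0,0],[0.45,0,-0.1,0,0,0],[0.5,0,-0.1,0,0,0],[0.5,0,-0.1,0,0,0],[0.5,0,-0.1,0,0,0]]]'

```text
t: 6.17
tool_pos: [0.6284, -0.0105, 0.2828]
tool_rot: [2.063, 2.369, 0.0]
contact_force: [-0.1, -0.8, -1.2]
opening: 0.0121
grip_force: 98.5
```

```bash
python3 -c "
from h import *
go(.6288,-.0151,.281,7.9)"
```

```text
t 6.17 shift [-0.46 -0.03  0.18] turn [0. 0. 0.] F [-0.1 -0.8 -1.2] M [-0.26 -0.16  0.02]
```

No wall contact yet, so I'll push a little farther.

arm_command --plan '[[[0.05,0,0,0,0,0],[0.1,0,0,0,0,0],[0.15,0,0,0,0,0],[0.2,0,0,0,0,0],[0.25,0,0,0,0,0],[0.3,0,0,0,0,0],[0.3,0,0,0,0,0]]]'

```text
t: 6.75
tool_pos: [0.6282, -0.0088, 0.2829]
tool_rot: [2.061, 2.367, -0.004]
contact_force: [1.0, -8.0, -1.4]
opening: 0.012
grip_force: 98.3
```

```bash
python3 -c "
from h import *
go(.6288,-.0151,.281,7.9)"
```

```text
t 6.75 shift [-0.63 -0.02  0.2 ] turn [0.    0.004 0.   ] F [ 1.  -8.  -1.4] M [-1.44 -0.25  0.01]
```

Wall contact (8 N). I'll seat it downward, release and rise.

arm_command --plan '[[[0,0,0.15,0,0,0],[-0.1,0,0.2,0,0,0],[-0.1,0,0.2,0,0,0]]]'

```text
t: 7.0
tool_pos: [0.6284, -0.0093, 0.2828]
tool_rot: [2.062, 2.368, -0.002]
contact_force: [-3.8, -4.6, 6.6]
opening: 0.012
grip_force: 99.5
```

arm_command --plan '[[[0,0,0,0,0,0],[0,0,0,0,0,0],[0,0,0,0,0,0],[0,0,0,0,0,0],[0,0,-1.5,0,0,0],[0,0,-4,0,0,0],[0,0,-7,0,0,0],[0,0,-10,0,0,0],[0,0,-11,0,0,0],[0,0,-11,0,0,0]]]' --gripper 0

```text
t: 7.83
tool_pos: [0.6289, -0.0084, 0.395]
tool_rot: [2.059, 2.365, 0.007]
contact_force: [0.3, 0.0, 0.1]
opening: 0.043
grip_force: 0.0
```

```bash
python3 -c "
from h import *
go(.4235,-.193,.39,-4.3)"
```

```text
t 7.83 shift [-15.45 -22.89   0.37] turn [0.007 0.001 0.213] F [0.3 0.  0.1] M [-0.02 -0.03  0.01]
```

arm_command --plan '[[[-15.45,-22.9,0.4,0,0,0.213],[-15.45,-22.9,0.4,0,0,0.213],[-15.45,-22.9,0.4,0,0,0.213],[-15.45,-22.9,0.4,0,0,0.213],[-15.45,-22.9,0.4,0,0,0.213],[-15.45,-22.9,0.4,0,0,0.213],[-15.45,-22.9,3.5,0,0,0.213],[-15.45,-22.9,7,0,0,0.213],[-15.45,-22.9,10,0,0,0.213],[-15.45,-22.9,10,0,0,0.213],[-15.45,-22.9,10,0,0,0.213]]]'

```text
t: 8.75
tool_pos: [0.4214, -0.1923, 0.2875]
tool_rot: [-2.298, -2.132, 0.002]
contact_force: [0.3, 0.1, 0.6]
opening: 0.0427
grip_force: 0.0
```

Run:
```python
from h import *
for n in('side','top'):
    im,d=get_image(n); np.savez(n+'3.npz',im=im,d=d)
a=np.load('side3.npz')['im'];b=np.load('top3.npz')['im']
o=np.zeros((560,800,3),np.uint8)
o[:560,:480]=cv2.resize(a[130:270,190:310],None,fx=4,fy=4,interpolation=2)
o[:320,480:800]=cv2.resize(b[140:204,230:294],None,fx=5,fy=5,interpolation=2)
cv2.imwrite('pics/s3.png',o)
for n in('side','top'):
    P=cloud(n,np.load(n+'3.npz')['d']); R=rays(n,.096)
    m=(abs(P[...,2]-.096)<.004)&(np.hypot(P[...,0]-.63,P[...,1]+.01)<.05)
    Q=P[m&(abs(P[...,1]+.03)<.06)]; g=P[(P[...,2]>.12)&(P[...,2]<.145)&(np.hypot(P[...,0]-.63,P[...,1]+.01)<.03)]
    print(n,'grip',len(g),g.mean(0).round(4),'zmax',g[:,2].max())
    gap=(P[...,2]<.06)&(np.hypot(P[...,0]-.63,P[...,1]+.024)<.05)&(P[...,2]>.03); q=rays(n,.09)[gap][:,:2]*1000
    print(' gap',gap.sum(),cv2.minAreaRect(q.astype(np.float32)))
go(.4235,-.193,.235,-4.3)
```

```text
side grip 51 [ 0.6252 -0.0133  0.1299] zmax 0.13821463269602785
 gap 1 ((604.8556518554688, -61.62376022338867), (0.0, 0.0), 0.0)
top grip 25 [ 0.6252 -0.0113  0.1344] zmax 0.13935783369826948
 gap 163 ((630.7034912109375, -46.03541564941406), (72.52592468261719, 23.699186325073242), 7.952091217041016)
t 8.85 shift [0.01 0.03 5.68] turn [0.001 0.001 0.001] F [0.3 0.4 0.2] M [ 0.   -0.04 -0.04]
```

View pics/s3.png

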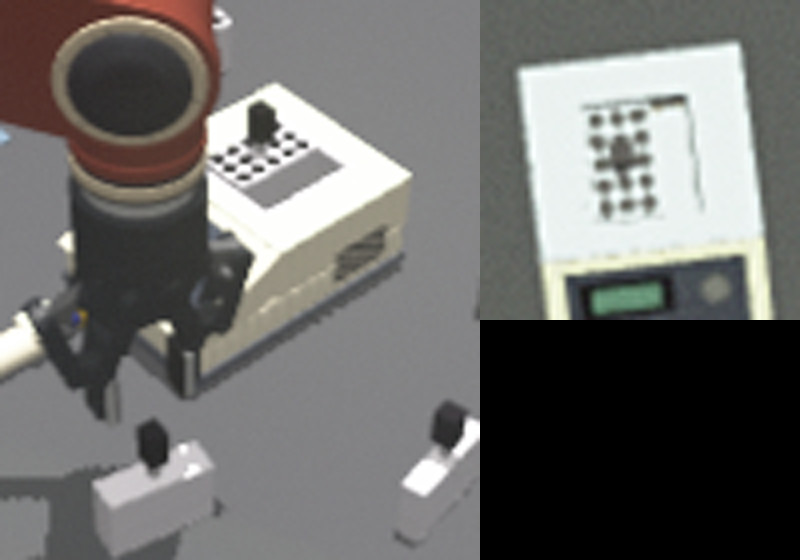

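The block is down against the left wall, with a ~25 mm gap on the right centred at (.632,-.046). Grasp filler 24.

arm_command --plan '[[[0,0,2,0,0,0],[0,0,4,0,0,0],[0,0,5.5,0,0,0],[0,0,5.5,0,0,0],[0,0,5.5,0,0,0]]]'

```text
t: 9.27
tool_pos: [0.4233, -0.1931, 0.2371]
tool_rot: [2.301, 2.137, 0.001]
contact_force: [0.3, -0.5, -0.2]
opening: 0.0428
grip_force: 0.0
```

```bash
python3 -c "
from h import *
go(.4235,-.193,.235,-4.3)"
```

```text
t 9.27 shift [0.02 0.02 0.21] turn [0.001 0.001 0.001] F [ 0.3 -0.5 -0.2] M [-0.02  0.01 -0.  ]
```

arm_command --plan '[[[0,0,0,0,0,0],[0,0,0,0,0,0],[0,0,0,0,0,0],[0,0,0,0,0,0],[0,0,0,0,0,0],[0,0,-1,0,0,0],[0,0,-3,0,0,0],[0,0,-6,0,0,0],[0,0,-9,0,0,0],[0,0,-12,0,0,0],[0,0,-13.5,0,0,0],[0,0,-13.5,0,0,0]]]' --gripper 1

```text
t: 10.27
tool_pos: [0.4231, -0.1935, 0.3756]
tool_rot: [2.297, 2.131, 0.003]
contact_force: [-0.1, -0.6, -1.7]
opening: 0.0119
grip_force: 98.1
```

```bash
python3 -c "
from h import *
go(.6332,-.0452,.37,7.9)"
```

```text
t 10.27 shift [16.36 19.84  0.63] turn [ 0.006  0.005 -0.213] F [-0.1 -0.6 -1.7] M [-0.02 -0.   -0.  ]
```

arm_command --plan '[[[1,1.2,0,0,0,-0.03],[3,3.6,0,0,0,-0.07],[5.5,6.7,0,0,0,-0.12],[8,9.7,0,0,0,-0.17],[10.5,12.7,0,0,0,-0.213],[13,15.8,0,0,0,-0.213],[15,18.2,0,0,0,-0.213],[16,19.4,0,0,0,-0.213],[16.4,19.8,0,0,0,-0.213],[16.4,19.8,0,0,0,-0.213],[16.4,19.8,0,0,0,-0.213]]]'

```text
t: 11.18
tool_pos: [0.6315, -0.0446, 0.369]
tool_rot: [-2.061, -2.367, 0.003]
contact_force: [-0.7, 0.4, -2.7]
opening: 0.0123
grip_force: 98.3
```

Run:
```python
from h import *
im,d=get_image('side'); np.savez('side4.npz',im=im,d=d)
cv2.imwrite('pics/s4.png',cv2.resize(im[110:230,190:310],None,fx=5,fy=5,interpolation=2))
go(.6332,-.0452,.325,7.9)
```

```text
t 11.23 shift [-0.05  0.19  4.45] turn [-0.002 -0.    -0.001] F [-0.1 -0.  -1.7] M [0.02 0.04 0.  ]
```

View pics/s4.png

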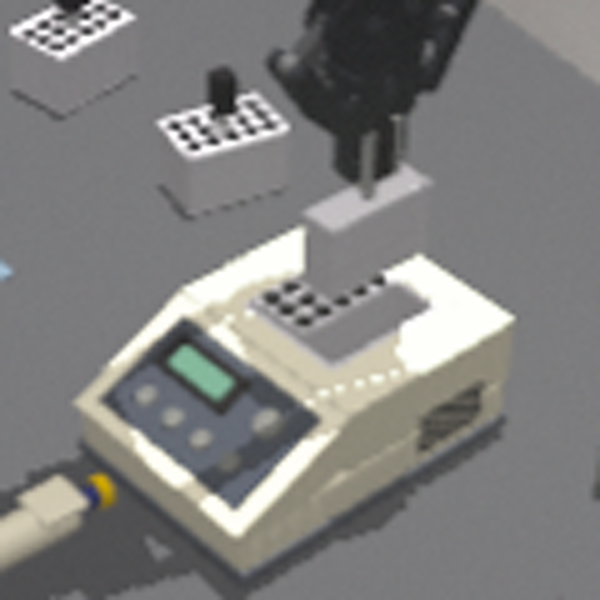

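arm_command --plan '[[[0,0.15,1,0,0,0],[0,0.15,2,0,0,0],[0,0.15,3,0,0,0],[0,0.15,3.4,0,0,0],[0,0.15,3.7,0,0,0],[0,0.15,3.9,0,0,0],[0,0.15,4.1,0,0,0],[0,0.15,4.3,0,0,0],[0,0.15,4.4,0,0,0],[0,0.15,4.4,0,0,0]]]'

```text
t: 12.07
tool_pos: [0.6339, -0.0444, 0.3269]
tool_rot: [2.062, 2.368, 0.0]
contact_force: [0.8, -3.5, -2.5]
opening: 0.0119
grip_force: 98.3
```

```bash
python3 -c "
from h import *
go(.6332,-.0452,.283,7.9)"
```

```text
t 12.07 shift [-0.07 -0.09  4.39] turn [0.001 0.001 0.   ] F [ 0.8 -3.5 -2.5] M [-0.73 -0.22  0.01]
```

Light contact on the +y side, so I'll shift 0.7 mm toward -y and continue.

arm_command --plan '[[[-0.07,0,0,0,0,0],[-0.07,0,0.2,0,0,0],[-0.07,0,0.4,0,0,0],[-0.07,0,0.6,0,0,0],[-0.07,0,0.8,0,0,0],[-0.07,0,1.0,0,0,0],[-0.07,0,1.0,0,0,0]]]'

```text
t: 12.65
tool_pos: [0.6337, -0.0448, 0.316]
tool_rot: [-2.063, -2.369, 0.0]
contact_force: [0.9, -1.9, -3.8]
opening: 0.0121
grip_force: 98.2
```

```bash
python3 -c "
from h import *
go(.6332,-.0452,.283,7.9)"
```

```text
t 12.65 shift [-0.03 -0.05  3.3 ] turn [-0.001 -0.     0.   ] F [ 0.9 -1.9 -3.8] M [-0.53 -0.23 -0.01]
```

Entering freely; on down.

arm_command --plan '[[[-0.03,0,0.3,0,0,0],[-0.03,0,0.6,0,0,0],[-0.03,0,0.9,0,0,0],[-0.03,0,1.2,0,0,0],[-0.03,0,1.5,0,0,0],[-0.03,0,1.8,0,0,0],[-0.03,0,2.1,0,0,0],[-0.03,0,2.4,0,0,0],[-0.03,0,2.7,0,0,0],[-0.03,0,3.0,0,0,0],[-0.03,0,3.0,0,0,0]]]'

```text
t: 13.57
tool_pos: [0.6336, -0.0451, 0.2857]
tool_rot: [-2.062, -2.369, 0.001]
contact_force: [0.4, -1.5, -3.6]
opening: 0.0122
grip_force: 98.3
```

```bash
python3 -c "
from h import *
go(.6332,-.0452,.283,7.9)"
```

```text
t 13.57 shift [-0.   -0.04  0.27] turn [-0.001 -0.     0.   ] F [ 0.4 -1.5 -3.6] M [-0.27 -0.09  0.  ]
```

arm_command --plan '[[[0,0,0.1,0,0,0],[0,0,0.2,0,0,0],[0,0,0.25,0,0,0],[0,0,0.3,0,0,0],[0,0,0.3,0,0,0]]]'

```text
t: 13.98
tool_pos: [0.6339, -0.0451, 0.2839]
tool_rot: [2.063, 2.369, 0.0]
contact_force: [-1.1, 0.1, -0.9]
opening: 0.0122
grip_force: 98.6
```

arm_command --plan '[[[0,0,0,0,0,0],[0,0,0,0,0,0],[0,0,0,0,0,0],[0,0,0,0,0,0],[0,0,-1.5,0,0,0],[0,0,-4,0,0,0],[0,0,-7,0,0,0],[0,0,-10,0,0,0],[0,0,-12,0,0,0],[0,0,-12,0,0,0]]]' --gripper 0

```text
t: 14.82
tool_pos: [0.6349, -0.0453, 0.4123]
tool_rot: [2.056, 2.361, 0.01]
contact_force: [0.8, 0.2, 0.6]
opening: 0.0427
grip_force: 0.0
```

arm_command --plan '[[[-20,-15,-5,0,0,0],[-20,-15,-5,0,0,0],[-20,-15,-5,0,0,0],[-20,-15,-5,0,0,0],[-20,-15,-5,0,0,0],[-20,-15,-5,0,0,0],[-20,-15,-5,0,0,0],[-20,-15,-5,0,0,0]]]'

```text
t: 15.48
tool_pos: [0.5117, -0.2657, 0.4547]
tool_rot: [2.067, 2.364, 0.0]
contact_force: [0.5, 0.6, 0.6]
opening: 0.0427
grip_force: 0.0
```

Run:
```python
from h import *
for n in('side','top'):
    im,d=get_image(n); np.savez(n+'5.npz',im=im,d=d); P=cloud(n,d)
    m=(np.hypot(P[...,0]-.63,P[...,1]+.028)<.045)
    for nm,c in(('block',(.627,-.011)),('filler',(.633,-.046))):
        g=P[(np.hypot(P[...,0]-c[0],P[...,1]-c[1])<.012)&(P[...,2]>.12)&(P[...,2]<.2)]
        print(n,nm,'grip',len(g),g.mean(0).round(4),'ztop95',np.percentile(g[:,2],90).round(4)) if len(g) else print(n,nm,'none')
    L=P[m&(P[...,2]<.115)&(P[...,2]>.086)]; print(' tops z median',np.median(L[:,2]), 'low px',(m&(P[...,2]<.08)&(P[...,2]>.02)).sum())
    o=im
a=np.load('side5.npz')['im'];b=np.load('top5.npz')['im']
o=np.zeros((560,800,3),np.uint8)
o[:560,:480]=cv2.resize(a[100:240,190:310],None,fx=4,fy=4,interpolation=2)
o[:320,480:800]=cv2.resize(b[140:204,230:294],None,fx=5,fy=5,interpolation=2)
cv2.imwrite('pics/s5.png',o)
```

```text
side block grip 16 [ 0.6198 -0.009   0.1276] ztop95 0.1338
side filler none
 tops z median 0.09480459893009818 low px 0
top block grip 25 [ 0.625  -0.0113  0.1355] ztop95 0.138
top filler grip 25 [ 0.6319 -0.0458  0.1358] ztop95 0.1399
 tops z median 0.09510442070715808 low px 7
```

View pics/s5.png

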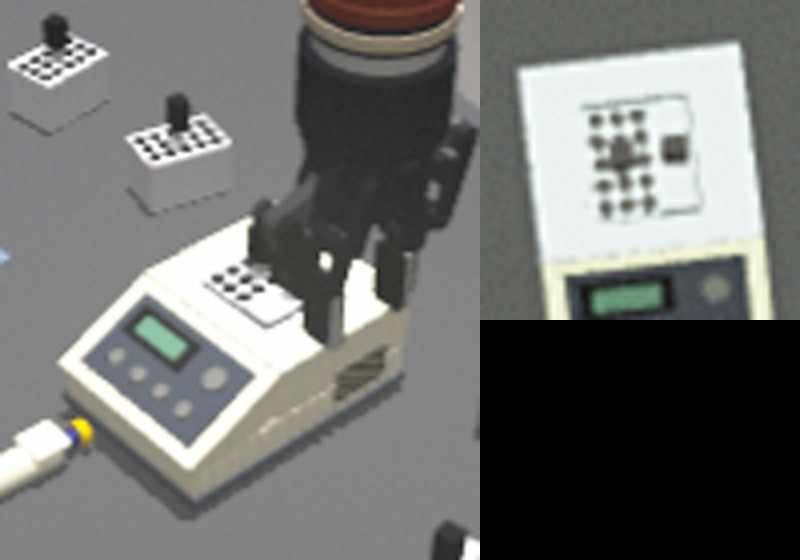

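The block and filler 24 stand side by side with grip tops level at about 0.136 m, so both are on the floor. The gripper is clear.

```bash
python3 -c "
from station import *
print(finish_job())"
```

```text
the job is handed in; nothing more can be done
None
```

The tube block is on the well floor against the left (+y) wall, and the 24 mm filler, the thickest, went fully home on the first try; I didn't need to try or touch the other two fillers, and I handed the job in at about 15.6 s.

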